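# Latch the sprung slide stage at its stop pin and take the picture

## Task

Bring the glass slide under the camera: push the imager's sprung stage by its upright plate all the way in to the end stop, then back off and let it spring back by itself until the stop pin catches it half-way. Once it is latched, press the large key on the control pad fully down and let it come up again. Only push and press: pick nothing up, do not press the small key or pull up the stop pin, and leave the pad and the other things where they stand.

Things in the scene. Friction and masses are not known exactly. Their poses are not given: they have to be found in the camera images.
- imager: white slide imager fixed to the table, base 270 (x) x 170 (y) x 45 mm high. Origin: centre of its underside; x points from its open front to the camera head at its far end, y left, z up. The stage runs along x on top. A bracket with the stop pin stands at x -5, y +21 mm, 92 mm high; column and head fill x +27 to +133, |y| < 30 mm, to 227 mm high. Before the push plate its top is bare.
- push_plate (a point): centre of the front face of the stage's push plate: upright aluminium plate 64 mm wide, 8 mm thick, 47 to 107 mm above the table (this point 77 mm up). The face looks along the imager's -x; stage out, it lies 125 mm in front (-x) of the imager's origin. It moves with the stage. Push it along the imager's +x.
- stage (a joint): stage travel along the imager's +x, m: 0 out (start), 0.055 at the end stop. A damped spring (3 N at 0, 7.5 N at 0.055; 14 N per m/s) drives it out; its tooth lifting the pin adds up to 3 N from 0.01 to 0.03. Beyond 0.035 the pin has dropped behind the tooth: released, the stage returns onto it and stays latched at about 0.030. Let go earlier, it springs fully out.
- stop_pin (a joint): height of the sprung stop pin, m: 0 = fully down (its rest). The stage's tooth lifts it by about 0.007 as it passes under, then it drops by itself; about 0.015 = pulled up by hand to its limit.
- pin_knob (a point): centre of the top of the stop pin's dark knurled knob, 16 mm across, 105 mm above the table with the pin down; not to be pulled up
- pad: the loose control pad, a grey box 100 (x) x 130 (y) x 26 mm high, 0.5 to 0.85 kg, lying flat on the table; origin at the centre of its underside, z up. It stands to the left or the right of the imager. Two round black keys stand on its top: the large capture key and the small menu key.
- capture_key_top (a point): centre of the top of the large capture key, 36 mm across in a round housing 52 mm across; 48 mm above the table when up. Pressed straight down.
- capture_key (a joint): how far the large capture key is pressed, m: 0 = up, 0.006 = fully down; springs up again by itself; 1.2 N starts it, 4 N brings it fully down
- menu_key_top (a point): centre of the top of the small menu key, 18 mm across in a housing 34 mm across; 48 mm above the table when up, 64 mm from the capture key
- menu_key (a joint): how far the small menu key is pressed, m: 0 = up, 0.006 = fully down; must not be pressed
- slide_box_mid (a point): blue slide storage box, 85 x 130 x 34 mm high, lying flat; not part of the job; point: its centre, half-way up
- amber_bottle_mid (a point): amber bottle, 60 mm across, 125 mm tall; not part of the job; point: its centre, half-way up
- rinse_bottle_mid (a point): greenish bottle, 66 mm across, 150 mm tall; not part of the job; point: its centre, half-way up
- stain_jar_mid (a point): open clear glass staining jar, 64 mm across, 50 mm tall; not part of the job; point: its centre, half-way up
- vial_mid (a point): small amber vial with white cap, 28 mm across, 55 mm tall; not part of the job; point: its centre, half-way up
- weight_mid (a point): brass weight, 32 mm across, 30 mm tall; not part of the job; point: its centre, half-way up
- dropper_mid (a point): white dropper bottle, 34 mm across, 75 mm tall; not part of the job; point: its centre, half-way up

How it is judged:
On the way, in this order (a step that is already met when the one before it is completed fails the run):
1. the stage is pushed in to the end stop (within 7 mm) (value of joint stage above 0.048 m), for 0.05 s.
2. the stage has sprung back and stays latched on the stop pin half-way (0.026 to 0.034, pin down) (value of joint stage between 0.026 and 0.034 m and value of joint stop_pin below 0.0025 m), for 0.3 s.
3. with the stage latched, the large key is pressed down (beyond 4 mm of its 6 mm) (all of step 2 and value of joint capture_key above 0.004 m), for 0.05 s.
At the end, for the whole second after the job is handed in: the stage rests latched at the stop pin (travel 26 to 34 mm, pin down within 2.5 mm), the large key is up again (within 1.5 mm), the small key is up, and the pad lies flat and still on the table (all of step 2 and value of joint each of capture_key, menu_key below 0.0015 m and linear speed of pad below 0.02 m/s and height (world z) of pad below 0.006 m and angle between pad's own z axis and vertical below 0.1 rad); the robot touches nothing.
It fails at once if the small key is pressed (beyond 3 mm) (value of joint menu_key above 0.003 m).
It fails at once if the large key is pressed (beyond 4 mm) while the stage is not latched at the stop pin (value of joint capture_key above 0.004 m and not (value of joint stage between 0.026 and 0.034 m and value of joint stop_pin below 0.0025 m)).
It fails at once if the stop pin is pulled up by hand (beyond 10.5 mm) (value of joint stop_pin above 0.0105 m).
It fails at once if the control pad is lifted (by 12 mm) or shoved (by 30 mm) (height (world z) of pad above 0.012 m or distance of pad from where it was at the start of the episode above 0.03 m).
It fails at once if a bystander is lifted, knocked over or shoved (moved by 30 mm or tilted by 0.4 rad) (distance of any of slide_box_mid, amber_bottle_mid, rinse_bottle_mid, stain_jar_mid, vial_mid, weight_mid, dropper_mid from where it was at the start of the episode above 0.03 m or angle between any of slide_box_mid, amber_bottle_mid, rinse_bottle_mid, stain_jar_mid, vial_mid, weight_mid, dropper_mid's own z axis and vertical above 0.4 rad).
It also fails if it takes over 43 s, if anything falls off the work surface, if the arm or the gripper's body presses on something with over 40 N, if the wrist force passes 120 N, or if a joint passes its speed limit or range.

## Robot

A 7-joint arm with a two-finger parallel gripper is mounted at the origin on the work surface. World frame = base frame: x ahead of the robot, y to its left, z up, the work surface at z = 0. Lengths are in m, angles in rad, forces in N, time in s.
With the tool pointing down it reaches from about 0.4 to 0.85 m from the base axis. Payload 10.4 kg.
Tool frame: the origin (TCP) lies on the centre line of the jaws, within the pads' length; the fingertips stand 25 mm ahead of it and the grasp point (between the pads) lies 6 mm ahead of it (env.tip_reach is the distance from the TCP to the fingertips, in m); z points along the fingers, y is the line along which they close (so a half turn about z gives the same grasp; the last joint's range is limited). The gripper opens to 85 mm and grips with 20 to 120 N. Pads are 22 mm wide; open, the fingers measure 114 mm over their backs; the gripper's body (76 mm by 85 mm) begins 54 mm behind the grasp point. The pads swing forward as they close: fully open they stand 13 mm farther back than shut.
Start: joints at [-1.243, 0.332, -0.065, 1.46, 0.022, 1.35, -0.088], TCP at [0.215, 0.587, 0.234] pointing down, gripper open.
Joint ranges: [-2.6, 2.6], [-0.5, 2.12], [-1.47, 1.34], [0.16, 2.42], [-1.27, 4.41], [0.06, 2.06], [-2.6, 2.6]. Speed limits (rad/s): [2.22, 2.22, 2.79, 2.79, 3.14, 3.14, 3.14].

## Interface

Orientations are given as a unit quaternion [x, y, z, w].
In Python, from workcell import env, imaging gives the robot as it stands.
- The arm moves only by the tool servo_tool, never from a script. Its argument "moves" is a list of rows, each a list of 4 numbers: the shift along the tool's x, y, z each as a share of 0.4 m, from -1 to 1, then the turn about the tool's z as a share of 180 degrees, from -1 to 1. A call has exactly 10 rows; each row shifts and turns the commanded pose from where the row before left it, along the tool's axes as they then stand; what a row does not reach is not made up. A row lasts 1/12 s, in which the tool goes at most 41.7 mm and 7.16 degrees, less where a joint would pass 70% of its speed; a pose out of reach is approached as far as the arm can. A call with a number of a shift or a turn outside -1 to 1 is refused whole. A call with a gripper value outside its range is refused whole. "gripper" is the opening, from 0 (shut) to 1 (fully open), set as the call begins (left out, the last holds). The fingers move at their own pace and stop on an object; "newtons" is the grip in N (left out, the last holds). Time passes only in rows, so rows that do not move let the fingers close, or fill a call up. It gives the time, the measured TCP pose, the force, the opening and the grip force at its end, in the units of the state.
- env.get_state(): the state, without advancing time (a new reading comes with each control period).
- imaging.read_camera(name): name is "side" or "top"; returns a dict with "pixels" (480x640x3 uint8, red, green, blue), "fov_y" (degrees; the focal length in pixels is half the picture's height over the tangent of half this angle, whatever the lens; pixels are square), "cx", "cy" (the principal point, pixels), "k1" (the pictures are not rectified: a ray, as slopes to the right and down, at radius r is drawn at 1 + k1 r^2 times it, then the intrinsics apply), "position" and "attitude" of the camera in the world. Camera axes: x right, y up, looking along -z (the intrinsics and any distortion apply to the point x, -y, -z); pixel columns grow to the right and rows downward; lengths in m; the calibration is good to about 2 mm. A picture is of the moment at which its call begins. There is no depth.
- env.finish_job(): hands the job in; it is judged then, once.
The state is a dict: "time": time; "joints": joint angles; "dq": joint speeds; "joint_torque": joint torques, N m; "position": TCP position; "ee_rot": TCP orientation; "wrist_force": force on the tool from outside, world axes, zero at the start; "wrist_torque": the same for the moment, N m; "width": opening from 0.0 (shut) to 1.0 (fully open); "finger_force": force on a finger pad.
Only numpy, scipy, OpenCV 4.12 (cv2) and the standard library are available. Lean on these libraries where they do the work, as an engineer would, in place of code of your own. Each camera call takes 0.05 s, during which the arm holds its last target. There are 200 camera calls.

## Working session

There is one attempt and no reset: what is moved stays moved. The work goes in short steps, Python scripts to look and compute and a tool call to move; the robot and the scene stay as the last step left them, time stands still between calls to the robot, and variables do not carry over. Pictures are saved under pics/ and viewed, at most 10 in all, crops included, and the job is handed in when it is done.

Besides the shell and the picture viewer there is one more tool, called as name(argument=value, ...), one argument or row to a line, values as JSON. servo_tool: Moves the arm, as the interface text tells. Shift numbers are shares of 0.4 m and turn numbers shares of 180 degrees, none past 1 either way. Its arguments: {"type":"object","properties":{"moves":{"type":"array","items":{"type":"array","items":{"type":"number","minimum":-1,"maximum":1}}},"gripper":{"type":"number"},"newtons":{"type":"number"}},"required":["moves"]}

```bash
mkdir -p pics; cat > h.py <<'E'
from workcell import env, imaging
import numpy as np, cv2
from scipy.spatial.transform import Rotation as R
def K(c):
    f=240/np.tan(np.radians(c['fov_y'])/2); return np.array([[f,0,c['cx']],[0,f,c['cy']],[0,0,1]])
def rot(c):
    a=np.array(c['attitude']); return a if a.shape==(3,3) else R.from_quat(a).as_matrix()
def ray(c,uv):
    p=cv2.undistortPoints(np.array(uv,float).reshape(-1,1,2),K(c),np.array([c['k1'],0,0,0.]))[:,0]
    return np.c_[p[:,0],-p[:,1],-np.ones(len(p))]@rot(c).T
def plane(c,uv,z):
    d=ray(c,uv); o=np.array(c['position']); return o+d*((z-o[2])/d[:,2])[:,None]
def proj(c,P):
    q=(np.atleast_2d(P)-c['position'])@rot(c); q=q*[1,-1,-1]
    return cv2.projectPoints(q,np.zeros(3),np.zeros(3),K(c),np.array([c['k1'],0,0,0.]))[0][:,0]
def cam(n,save=None):
    c=imaging.read_camera(n)
    if save: cv2.imwrite('pics/'+save,c['pixels'][:,:,::-1])
    return c
E
python3 - <<'E'
from h import *
for n in('top','side'):
    c=cam(n,n+'0.png'); print({k:v for k,v in c.items() if k!='pixels'})
print(env.get_state())
E
```

```text
{'fov_y': 49.040614859194356, 'cx': 320.9285238025781, 'cy': 243.79586679253364, 'k1': -0.015940639153002742, 'position': array([ 0.42379236, -0.05068733,  1.3722422 ]), 'attitude': array([-0.03015331,  0.02995705,  0.71413541, -0.69871595])}
{'fov_y': 44.58719953984164, 'cx': 326.7959451110538, 'cy': 235.63609518488462, 'k1': -0.004621847854934371, 'position': array([ 0.02019788, -0.80859553,  0.86169193]), 'attitude': array([ 0.40740621, -0.12637337, -0.24945136,  0.86938137])}
{'time': 0.1, 'joints': array([-1.24260208,  0.33281587, -0.06466549,  1.46083678,  0.02160098,
        1.34994699, -0.08851784]), 'dq': array([ 0.00092138, -0.00207187,  0.00116525, -0.00245556,  0.00124666,
       -0.00030281, -0.00030233]), 'joint_torque': array([ 1.02311191e-03, -6.26750994e+01,  4.89631668e-02, -3.92426026e+01,
        1.64070044e-02,  7.00278018e-03,  6.08691857e-05]), 'position': array([0.21468392, 0.58660991, 0.23280075]), 'ee_rot': array([ 1.74514635e-01,  9.84654362e-01, -6.51198577e-04, -7.85098454e-05]), 'wrist_force': array([ 0.41295147,  0.21007672, -0.32186405]), 'wrist_torque': array([ 0.02004746, -0.04284985, -0.0029182 ]), 'finger_force': 0.0, 'width': 0.9977492237348119}
```

View pics/top0.png

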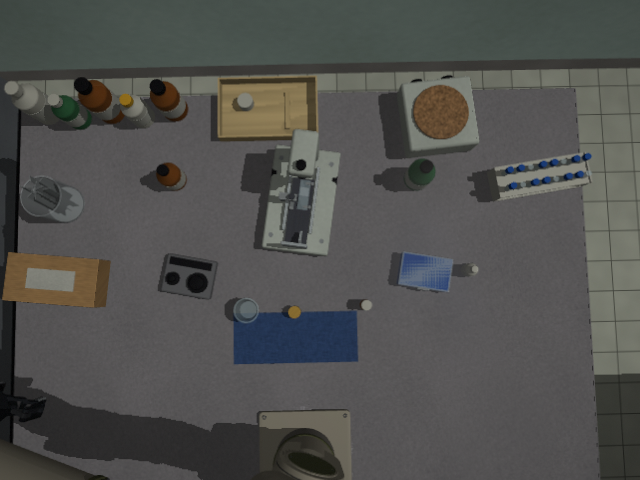

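View pics/side0.png

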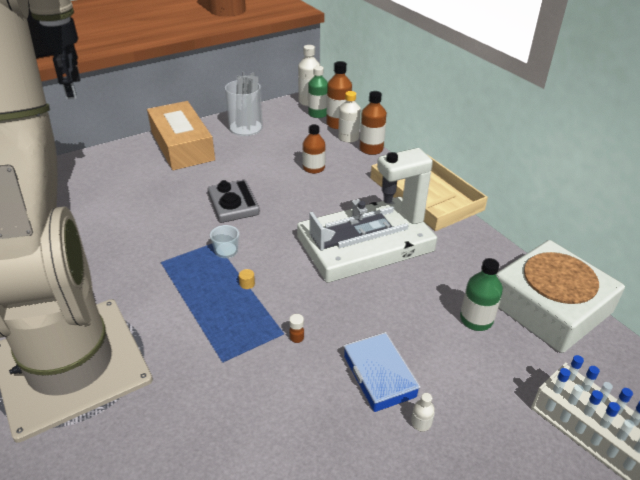

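The top view shows the imager at about (302,205) with its front toward the robot, and the pad at (188,275) with its large key at (197,283) and small key at (172,279). Next I'll measure from enlarged crops.

```bash
python3 - <<'E'
from h import *
t=cv2.imread('pics/top0.png'); s=cv2.imread('pics/side0.png')
a=cv2.resize(t[120:270,255:355],None,fx=4,fy=4,interpolation=cv2.INTER_CUBIC)
b=cv2.resize(s[190:290,290:390],None,fx=4,fy=4,interpolation=cv2.INTER_CUBIC)
p=cv2.resize(t[245:305,155:222],None,fx=3,fy=3,interpolation=cv2.INTER_CUBIC)
o=np.zeros((600,800,3),np.uint8); o[:,:400]=a; o[:400,400:]=b; o[410:590,400:601]=p
cv2.imwrite('pics/crop1.png',o)
c=cam('top'); px=c['pixels']
# imager white mask
hsv=cv2.cvtColor(px,cv2.COLOR_RGB2HSV)
g=px.mean(2)
print(g[200,275],g[225,320],g[200,400])
m=((g>165)&(hsv[...,1]<60)).astype(np.uint8); m[:, :250]=0;m[:,350:]=0;m[:125]=0;m[270:]=0
cs,_=cv2.findContours(m,0,2); k=max(cs,key=cv2.contourArea)
print(cv2.approxPolyDP(cv2.convexHull(k),3,True)[:,0].tolist())
# dark keys
d=(g<45).astype(np.uint8); d[:, :150]=0;d[:,225:]=0;d[:240]=0;d[:][310:]=0
n,l,st,ce=cv2.connectedComponentsWithStats(d)
for i in range(1,n):
    if st[i,4]>20: print(st[i],ce[i],plane(c,[ce[i]],.048)[0].round(4))
E
```

```text
71.66666666666667 130.66666666666666 88.0Traceback (most recent call last):
  File "<stdin>", line 14, in <module>
ValueError: max() iterable argument is empty
```

View pics/crop1.png

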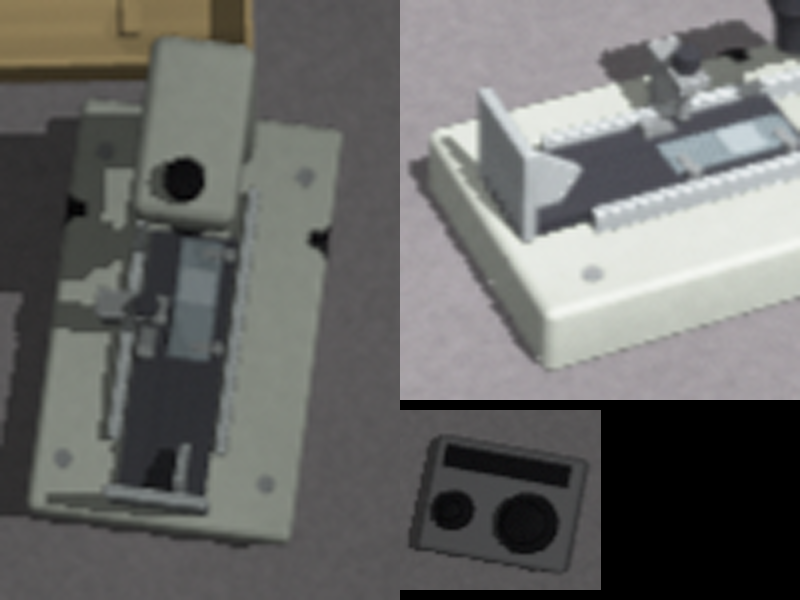

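The crop shows the base corners at crop (32,510), (290,540), (342,130), (85,100), the plate's top edge from (108,490) to (207,505), and both keys clearly. I'll convert these to positions.

```bash
python3 - <<'E'
from h import *
c=cam('top'); s=cam('side')
f=lambda l,o,k=4:(np.array(l,float)+.5)/k-.5+o
B=plane(c,f([[32,510],[290,540],[342,130],[85,100]],[255,120]),.045)
print('base',B.round(4).tolist()); 
print('sides',[np.linalg.norm(B[i]-B[i-3]).round(4) for i in range(4)])
S=plane(c,f([[63,458],[265,485],[305,177],[105,150]],[255,120]),.045)
print('screws',S.mean(0), 'base centre',B.mean(0))
ax=(S[3]+S[2]-S[0]-S[1])[:2];print('yaw',np.degrees(np.arctan2(ax[1],ax[0])))
ax=(B[3]+B[2]-B[0]-B[1])[:2];y=np.arctan2(ax[1],ax[0]);print('yaw',np.degrees(y))
P=plane(c,f([[108,492],[207,508]],[255,120]),.107);print('plate top',P,P.mean(0),np.linalg.norm(P[1]-P[0]))
e=(P[0]-P[1]);print('plate yaw',np.degrees(np.arctan2(-e[0],e[1])))
Q=plane(s,f([[482-400,92],[535-400,145]],[290,190]),.107);print('side plate top',Q,Q.mean(0))
for C in (B.mean(0),S.mean(0)): print('pred push',C[:2]-.125*np.array([np.cos(y),np.sin(y)]))
k=plane(c,f([[126,112],[53,100]],[155,245],3),.048);print('keys top',k,np.linalg.norm(k[0]-k[1]))
# dark blobs, side & top
for n,im,(x0,x1,y0,y1) in(('top',c,(158,220,248,302)),('side',s,(205,262,175,225))):
    g=im['pixels'].mean(2)[y0:y1,x0:x1]
    for th in (25,35):
        n_,l,st,ce=cv2.connectedComponentsWithStats((g<th).astype(np.uint8))
        for i in range(1,n_):
            if st[i,4]>30: print(n,th,st[i],ce[i]+[x0,y0],plane(im,[ce[i]+[x0,y0]],.048)[0].round(4))
for nm,uv,z in(('jar',[246,310],.025),('weight',[294,312],.03),('vial',[366,305],.055),('bottle',[170,175],.1)): print(nm,plane(c,[uv],z)[0].round(3))
T=env.get_state(); print(R.from_quat(T['ee_rot']).as_matrix().round(3))
E
```

```text
base [[0.5317, 0.0962, 0.045], [0.5091, -0.0666, 0.045], [0.7723, -0.106, 0.045], [0.7957, 0.0589, 0.045]]
sides [np.float64(0.1643), np.float64(0.2662), np.float64(0.1666), np.float64(0.2666)]
screws [ 0.65336084 -0.00263788  0.045     ] base centre [ 0.65221632 -0.00440603  0.045     ]
yaw -8.558527208760434
yaw -8.282885347709541
plate top [[ 0.53655152  0.04329726  0.107     ]
 [ 0.52555878 -0.01626103  0.107     ]] [0.53105515 0.01351811 0.107     ] 0.06056426909398541
plate yaw -10.457460987466359
side plate top [[ 0.53304081  0.0403895   0.107     ]
 [ 0.53303579 -0.01249236  0.107     ]] [0.5330383  0.01394857 0.107     ]
pred push [0.52852022 0.01360155]
pred push [0.52966474 0.0153697 ]
keys top [[0.44714402 0.26282432 0.048     ]
 [0.45848742 0.32415602 0.048     ]] 0.06237186281954039
top 25 [ 12   9  42  13 269] [190.23791822 263.26022305] [0.4946 0.279  0.048 ]
top 25 [  8  25  13  12 130] [172.08461538 278.14615385] [0.4581 0.3248 0.048 ]
top 25 [ 29  25  20  20 304] [196.75       282.56578947] [0.4457 0.2626 0.048 ]
top 35 [ 12   9  42  14 293] [190.24232082 263.2662116 ] [0.4946 0.279  0.048 ]
top 35 [  7  24  15  13 147] [171.97959184 278.08163265] [0.4583 0.325  0.048 ]
top 35 [ 28  25  22  20 331] [196.53776435 282.55287009] [0.4458 0.2632 0.048 ]
side 25 [13  8 12  9 73] [223.49315068 186.90410959] [0.4472 0.3032 0.048 ]
side 25 [ 16  19  19  14 170] [229.6        201.70588235] [0.4339 0.2405 0.048 ]
side 35 [ 13   6  12  11 102] [223.68627451 186.59803922] [0.4481 0.3041 0.048 ]
side 35 [ 33   7  16  24 152] [245.69736842 193.32236842] [0.4811 0.2514 0.048 ]
side 35 [ 15  18  21  16 253] [229.80237154 200.75889328] [0.4359 0.2436 0.048 ]
jar [0.374 0.143 0.025]
weight [0.366 0.02  0.03 ]
vial [ 0.381 -0.16   0.055]
bottle [0.71  0.316 0.1  ]
[[-0.939  0.344 -0.   ]
 [ 0.344  0.939 -0.001]
 [ 0.    -0.001 -1.   ]]
```

servo_tool(
  moves=[
    [0, 0, 0, -0.032],
    [0, 0, 0, -0.032],
    [-0.05, -0.08, 0, 0],
    [-0.05, -0.08, 0, 0],
    [-0.05, -0.08, 0, 0],
    [-0.05, -0.08, 0, 0],
    [-0.05, -0.08, 0, 0],
    [-0.05, -0.08, 0, 0],
    [-0.05, -0.08, 0, 0],
    [-0.05, -0.08, 0, 0],
  ],
  gripper=0,
)

```text
time: 1.08
position: [0.3351, 0.3081, 0.2336]
ee_rot: [0.075, 0.997, 0.0, -0.0]
wrist_force: [0.8, 0.5, -0.5]
width: -0.002
finger_force: 0.0
```

servo_tool(
  moves=[
    [-0.05, -0.08, 0, 0],
    [-0.05, -0.08, 0, 0],
    [-0.05, -0.08, 0, 0],
    [-0.05, -0.08, 0, 0],
    [-0.05, -0.08, 0, 0],
    [-0.05, -0.08, 0, 0],
    [-0.05, -0.08, 0, 0],
    [0, 0, 0, 0],
    [0, 0, 0, 0],
    [0, 0, 0, 0],
  ],
)

```text
time: 1.92
position: [0.4396, 0.068, 0.2334]
ee_rot: [0.075, 0.997, 0.0, -0.0]
wrist_force: [-0.2, -0.2, -0.6]
width: -0.0
finger_force: 0.0
```

servo_tool(
  moves=[
    [-0.046, -0.05, 0, 0],
    [-0.046, -0.05, 0, 0],
    [0, 0, 0.09, 0],
    [0, 0, 0.09, 0],
    [0, 0, 0.09, 0],
    [0, 0, 0.09, 0],
    [0, 0, 0, 0],
    [0, 0, 0, 0],
    [0, 0, 0, 0],
    [0, 0, 0, 0],
  ],
)

```text
time: 2.75
position: [0.4718, 0.0233, 0.0918]
ee_rot: [0.074, 0.997, 0.001, 0.002]
wrist_force: [0.5, -0.2, -0.8]
width: 0.003
finger_force: 0.0
```

```bash
python3 - <<'E'
from h import *
t=cam('top')['pixels'][:,:,::-1]; s=cam('side')['pixels'][:,:,::-1]
a=cv2.resize(t[200:300,250:350],(400,400),interpolation=2);b=cv2.resize(s[180:280,270:370],(400,400),interpolation=2)
cv2.imwrite('pics/near.png',np.hstack([a,b])); print(env.get_state()['position'])
E
```

```text
[0.47148871 0.02306599 0.09140631]
```

View pics/near.png

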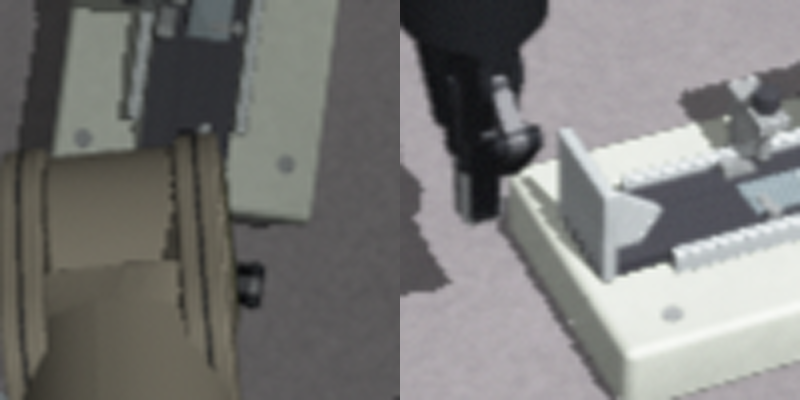

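The fingers stand about 50 mm in front of the plate, centred on it and clear of it. Pushing now.

servo_tool(
  moves=[
    [-0.04, 0, -0.015, 0],
    [-0.04, 0, 0, 0],
    [-0.03, 0, 0, 0],
    [-0.02, 0, 0, 0],
    [-0.02, 0, 0, 0],
    [-0.02, 0, 0, 0],
    [-0.02, 0, 0, 0],
    [-0.02, 0, 0, 0],
    [0, 0, 0, 0],
    [0, 0, 0, 0],
  ],
)

```text
time: 3.68
position: [0.5522, 0.0104, 0.0952]
ee_rot: [0.075, 0.997, 0.0, -0.001]
wrist_force: [-5.6, 2.1, -0.9]
width: -0.003
finger_force: 2.9
```

servo_tool(
  moves=[
    [-0.02, 0, 0, 0],
    [-0.02, 0, 0, 0],
    [-0.01, 0, 0, 0],
    [-0.005, 0, 0, 0],
    [0, 0, 0, 0],
    [0, 0, 0, 0],
    [0, 0, 0, 0],
    [0, 0, 0, 0],
    [0, 0, 0, 0],
    [0, 0, 0, 0],
  ],
)

```text
time: 4.52
position: [0.5724, 0.0074, 0.0951]
ee_rot: [0.075, 0.997, 0.0, -0.003]
wrist_force: [-13.3, 2.7, 4.6]
width: 0.003
finger_force: 6.3
```

servo_tool(
  moves=[
    [-0.005, 0, 0, 0],
    [-0.005, 0, 0, 0],
    [0, 0, 0, 0],
    [0, 0, 0, 0],
    [0, 0, 0, 0],
    [0, 0, 0, 0],
    [0, 0, 0, 0],
    [0, 0, 0, 0],
    [0, 0, 0, 0],
    [0, 0, 0, 0],
  ],
)

```text
time: 5.35
position: [0.5726, 0.0074, 0.0949]
ee_rot: [0.074, 0.997, 0.001, -0.007]
wrist_force: [-34.7, 4.8, 21.3]
width: -0.003
finger_force: 17.1
```

```bash
python3 - <<'E'
from h import *
s=cam('side')['pixels'][:,:,::-1]
cv2.imwrite('pics/pushed.png',cv2.resize(s[150:290,270:450],(720,560),interpolation=2)); print(env.get_state()['wrist_force'])
E
```

```text
[-33.19211072   4.46969029  21.44551654]
```

View pics/pushed.png

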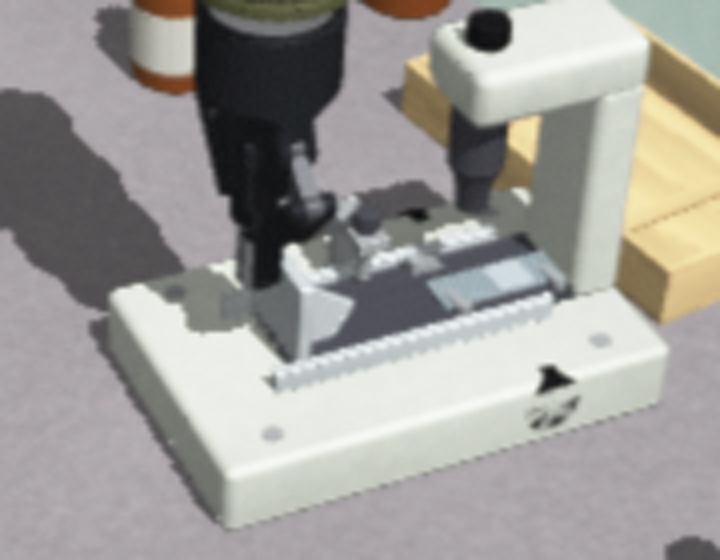

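The tool met a hard stop with the stage at about 55 mm. Backing off.

servo_tool(
  moves=[
    [0.03, 0, 0, 0],
    [0.06, 0, 0, 0],
    [0.06, 0, 0, 0],
    [0.06, 0, 0, 0],
    [0.06, 0, 0, 0],
    [0, 0, 0, 0],
    [0, 0, 0, 0],
    [0, 0, 0, 0],
    [0, 0, 0, 0],
    [0, 0, 0, 0],
  ],
)

```text
time: 6.23
position: [0.473, 0.022, 0.0957]
ee_rot: [0.075, 0.997, -0.0, 0.0]
wrist_force: [-0.5, 0.2, -0.5]
width: -0.001
finger_force: 0.0
```

servo_tool(
  moves=[
    [0, 0, -0.09, 0],
    [0, 0, -0.05, 0],
    [0, 0, 0, 0],
    [0, 0.09, 0, 0],
    [0, 0.09, 0, 0],
    [0, 0.09, 0, 0],
    [0, 0.09, 0, 0],
    [0, 0.09, 0, 0],
    [0, 0, 0, 0],
    [0, 0, 0, 0],
  ],
)

```text
time: 7.07
position: [0.4989, 0.2023, 0.1504]
ee_rot: [0.073, 0.997, -0.0, -0.0]
wrist_force: [-0.8, -1.5, -0.4]
width: 0.002
finger_force: 0.0
```

```bash
python3 - <<'E'
from h import *
t=cam('top')['pixels'][:,:,::-1]; s=cam('side')['pixels'][:,:,::-1]
a=cv2.resize(t[170:270,250:350],(400,400),interpolation=2);b=cv2.resize(s[180:280,290:390],(400,400),interpolation=2)
p=cv2.resize(s[170:230,200:270],(280,200),interpolation=2)
o=np.zeros((600,800,3),np.uint8);o[:400]=np.hstack([a,b]);o[400:,:280]=p
cv2.imwrite('pics/latched.png',o); print(env.get_state()['position'])
E
```

```text
[0.49924296 0.19926074 0.15083943]
```

View pics/latched.png

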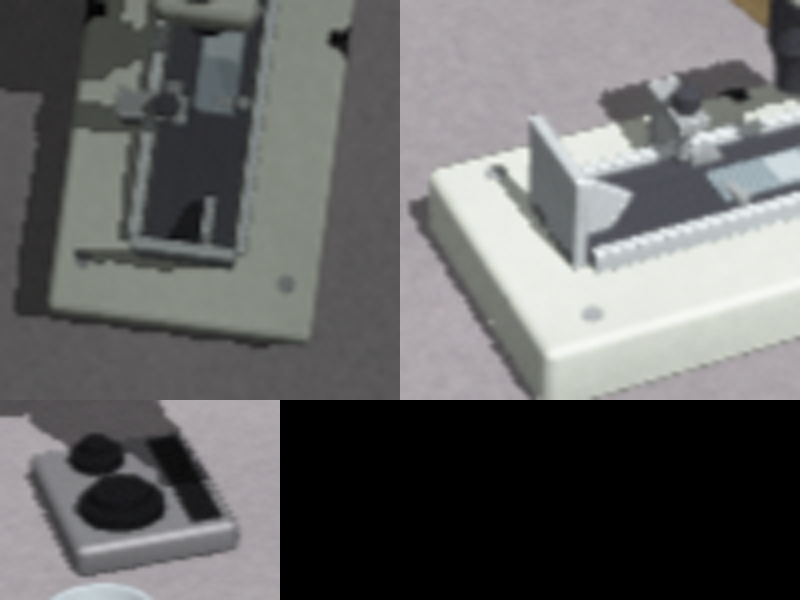

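The plate has moved about 28 mm and the pin is down, so the stage is latched. The side view puts the large key at about (0.447, 0.263), which agrees with the top view. Moving above it.

servo_tool(
  moves=[
    [0.076, 0.07, 0, 0],
    [0.076, 0.07, 0, 0],
    [0, 0, 0, 0],
    [0, 0, 0.06, 0],
    [0, 0, 0.06, 0],
    [0, 0, 0.03, 0],
    [0, 0, 0, 0],
    [0, 0, 0, 0],
    [0, 0, 0, 0],
    [0, 0, 0, 0],
  ],
)

```text
time: 8.0
position: [0.4482, 0.2647, 0.0927]
ee_rot: [0.075, 0.997, 0.001, 0.001]
wrist_force: [-0.4, 0.7, -0.2]
width: 0.003
finger_force: 0.0
```

```bash
python3 - <<'E'
from h import *
t=cam('top')['pixels'][:,:,::-1]; s=cam('side')['pixels'][:,:,::-1]
a=cv2.resize(t[235:315,150:230],(400,400),interpolation=2);b=cv2.resize(s[150:230,195:275],(400,400),interpolation=2)
cv2.imwrite('pics/key.png',np.hstack([a,b])); print(env.get_state()['position'])
E
```

```text
[0.44787761 0.26486242 0.09247443]
```

View pics/key.png

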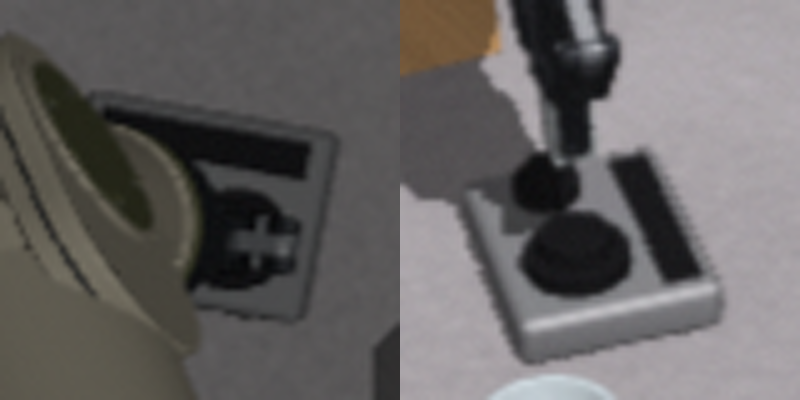

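```bash
python3 - <<'E'
from h import *
s=cam('side');t=cam('top')
p=np.array([.448,.265])
for z in(.0675,.048): print(z,proj(s,[*p,z]),proj(t,[*p,z]))
for uv in ([230,195],[230.2,196],[230,197]): print(plane(s,[uv],.048)[0].round(4))
o,d=np.array(s['position']),ray(s,[[230,196]])[0]; 
o2=np.array(t['position'])
for uv in([197,282.3],[196.6,282.5]):
    d2=ray(t,[uv])[0]; k=np.linalg.lstsq(np.c_[d,-d2],o2-o,rcond=None)[0]; print(o+k[0]*d,o2+k[1]*d2)
E
```

```text
0.0675 [[229.85827836 187.91652229]] [[193.92856529 281.57291757]]
0.048 [[230.58635119 194.66925066]] [[195.80204841 281.67718183]]
[0.4462 0.2645 0.048 ]
[0.4449 0.2605 0.048 ]
[0.4428 0.2571 0.048 ]
[0.44532646 0.26289126 0.04640187] [0.44640275 0.26238772 0.04630133]
[0.44563105 0.26365893 0.04581775] [0.44593051 0.26351863 0.04578951]
```

```bash
python3 - <<'E'
from h import *
s=cam('side');print(env.tip_reach)
for z in(.0665,.08): print(z,proj(s,[.4715,.023,z]))
st=env.get_state();Rm=R.from_quat(st['ee_rot']).as_matrix();p=st['position']
for e in(0,.012,.025): print(e,proj(s,p+Rm@[0,0,e]),proj(s,p+Rm@[0.011,0,e]),proj(s,p+Rm@[-.011,0,e]),proj(s,p+Rm@[0,-.012,e]))
E
```

```text
0.025
0.0665 [[289.44326178 241.3855351 ]]
0.08 [[289.28767124 236.44859491]]
0 [[228.75707854 179.37576015]] [[224.17385924 180.39652238]] [[233.31671328 178.36029676]] [[230.24693251 182.07113405]]
0.012 [[229.21914975 183.63898452]] [[224.66270672 184.6650428 ]] [[233.75227652 182.61822003]] [[230.70354655 186.34562738]]
0.025 [[229.71400982 188.2042629 ]] [[225.18622701 189.23585483]] [[234.21876192 187.1779584 ]] [[231.19252691 190.92264063]]
```

servo_tool(
  moves=[
    [0, 0, 0.02, 0],
    [0, 0, 0.02, 0],
    [0, 0, 0.005, 0],
    [0, 0, 0.005, 0],
    [0, 0, 0, 0],
    [0, 0, 0, 0],
    [0, 0, 0, 0],
    [0, 0, 0, 0],
    [0, 0, 0, 0],
    [0, 0, 0, 0],
  ],
)

```text
time: 9.08
position: [0.4474, 0.2648, 0.0717]
ee_rot: [0.075, 0.997, 0.0, 0.0]
wrist_force: [-0.2, 0.4, 0.5]
width: 0.003
finger_force: 0.0
```

servo_tool(
  moves=[
    [0, 0, 0.005, 0],
    [0, 0, 0.005, 0],
    [0, 0, 0, 0],
    [0, 0, 0, 0],
    [0, 0, 0, 0],
    [0, 0, 0, 0],
    [0, 0, 0, 0],
    [0, 0, 0, 0],
    [0, 0, 0, 0],
    [0, 0, 0, 0],
  ],
)

```text
time: 9.92
position: [0.4473, 0.2647, 0.0675]
ee_rot: [0.075, 0.997, 0.0, 0.0]
wrist_force: [1.4, 0.4, 0.4]
width: -0.001
finger_force: 0.0
```

servo_tool(
  moves=[
    [0, 0, 0.005, 0],
    [0, 0, 0.005, 0],
    [0, 0, 0, 0],
    [0, 0, 0, 0],
    [0, 0, 0, 0],
    [0, 0, 0, 0],
    [0, 0, 0, 0],
    [0, 0, 0, 0],
    [0, 0, 0, 0],
    [0, 0, 0, 0],
  ],
)

```text
time: 10.75
position: [0.4473, 0.2647, 0.0635]
ee_rot: [0.075, 0.997, 0.0, 0.0]
wrist_force: [-0.4, 0.6, 0.5]
width: 0.001
finger_force: 0.0
```

```bash
python3 - <<'E'
from h import *
s=cam('side')['pixels'][:,:,::-1]
cv2.imwrite('pics/key2.png',cv2.resize(s[150:230,195:275],(600,600),interpolation=2)); print(env.get_state()['wrist_force'])
E
```

```text
[-0.17590214  0.41239484  0.37072876]
```

View pics/key2.png

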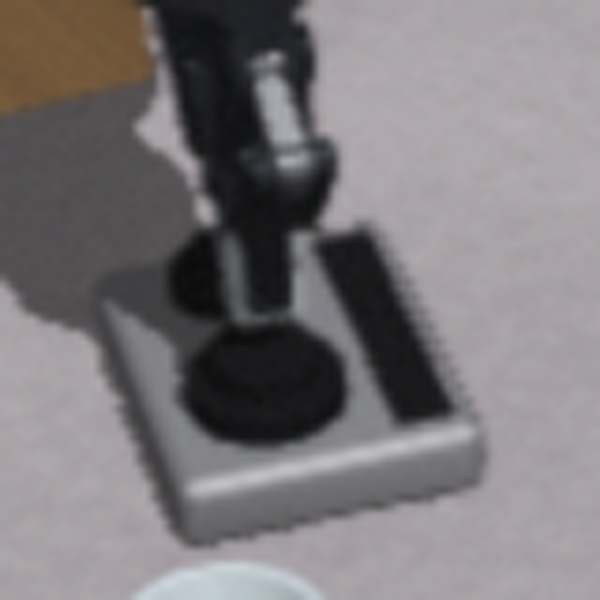

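The fingertips appear to end only a few mm beyond the TCP. They are still above the key and over it, with no contact force yet, so I keep descending on force.

servo_tool(
  moves=[
    [0, 0, 0.005, 0],
    [0, 0, 0.005, 0],
    [0, 0, 0, 0],
    [0, 0, 0, 0],
    [0, 0, 0, 0],
    [0, 0, 0, 0],
    [0, 0, 0, 0],
    [0, 0, 0, 0],
    [0, 0, 0, 0],
    [0, 0, 0, 0],
  ],
)

```text
time: 11.63
position: [0.4473, 0.2647, 0.0596]
ee_rot: [0.075, 0.997, 0.0, 0.0]
wrist_force: [0.5, 0.5, 0.0]
width: 0.002
finger_force: 0.0
```

servo_tool(
  moves=[
    [0, 0, 0.005, 0],
    [0, 0, 0.005, 0],
    [0, 0, 0, 0],
    [0, 0, 0, 0],
    [0, 0, 0, 0],
    [0, 0, 0, 0],
    [0, 0, 0, 0],
    [0, 0, 0, 0],
    [0, 0, 0, 0],
    [0, 0, 0, 0],
  ],
)

```text
time: 12.47
position: [0.4473, 0.2647, 0.0555]
ee_rot: [0.075, 0.997, 0.0, 0.0]
wrist_force: [0.3, -0.3, 0.6]
width: -0.0
finger_force: 0.0
```

servo_tool(
  moves=[
    [0, 0, 0.005, 0],
    [0, 0, 0.002, 0],
    [0, 0, 0, 0],
    [0, 0, 0, 0],
    [0, 0, 0, 0],
    [0, 0, 0, 0],
    [0, 0, 0, 0],
    [0, 0, 0, 0],
    [0, 0, 0, 0],
    [0, 0, 0, 0],
  ],
)

```text
time: 13.3
position: [0.4473, 0.2647, 0.0527]
ee_rot: [0.075, 0.997, 0.0, 0.0]
wrist_force: [0.3, 0.2, -0.0]
width: 0.0
finger_force: 0.0
```

```bash
python3 - <<'E'
from h import *
s=cam('side')['pixels'][:,:,::-1]
im=cv2.resize(s[165:225,200:260],(600,600),interpolation=2)
cv2.imwrite('pics/key3.png',np.clip(im.astype(float)*2,0,255).astype(np.uint8)); print(env.get_state()['wrist_force'])
E
```

```text
[-0.11920038 -1.55754178  0.6309946 ]
```

View pics/key3.png

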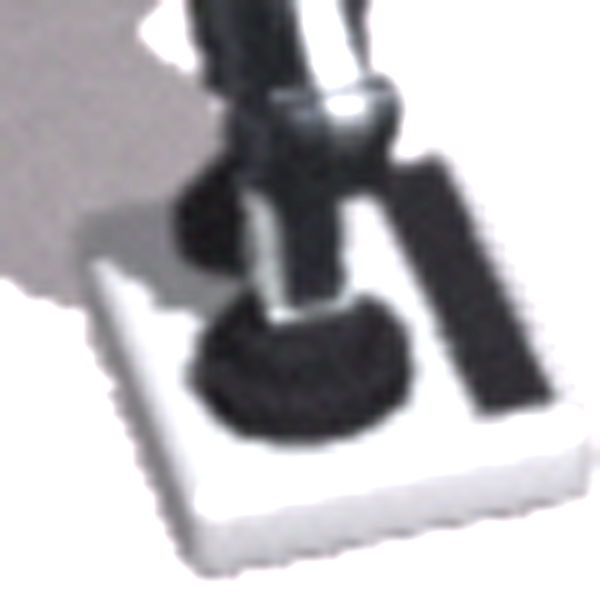

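The tip, at crop (305,312), appears just above the middle of the large key's top. Continuing in small steps.

servo_tool(
  moves=[
    [0, 0, 0.005, 0],
    [0, 0, 0.003, 0],
    [0, 0, 0, 0],
    [0, 0, 0, 0],
    [0, 0, 0, 0],
    [0, 0, 0, 0],
    [0, 0, 0, 0],
    [0, 0, 0, 0],
    [0, 0, 0, 0],
    [0, 0, 0, 0],
  ],
)

```text
time: 14.18
position: [0.4474, 0.2647, 0.0496]
ee_rot: [0.075, 0.997, 0.0, 0.0]
wrist_force: [0.4, 0.4, 2.1]
width: 0.003
finger_force: 0.7
```

servo_tool(
  moves=[
    [0, 0, 0.005, 0],
    [0, 0, 0.003, 0],
    [0, 0, 0, 0],
    [0, 0, 0, 0],
    [0, 0, 0, 0],
    [0, 0, 0, 0],
    [0, 0, 0, 0],
    [0, 0, 0, 0],
    [0, 0, 0, 0],
    [0, 0, 0, 0],
  ],
)

```text
time: 15.02
position: [0.4474, 0.2648, 0.0464]
ee_rot: [0.075, 0.997, 0.0, 0.0]
wrist_force: [1.5, 1.4, 3.6]
width: -0.0
finger_force: 1.4
```

servo_tool(
  moves=[
    [0, 0, 0.004, 0],
    [0, 0, 0.003, 0],
    [0, 0, 0, 0],
    [0, 0, 0, 0],
    [0, 0, 0, 0],
    [0, 0, 0, 0],
    [0, 0, 0, 0],
    [0, 0, 0, 0],
    [0, 0, 0, 0],
    [0, 0, 0, 0],
  ],
)

```text
time: 15.85
position: [0.4474, 0.2648, 0.0441]
ee_rot: [0.075, 0.997, 0.0, 0.0]
wrist_force: [-2.4, -1.8, 11.8]
width: 0.003
finger_force: 6.3
```

The force rose to 11.8 N, well above the 4 N that brings the key fully down, so it has bottomed. Retracting straight up.

servo_tool(
  moves=[
    [0, 0, -0.02, 0],
    [0, 0, -0.04, 0],
    [0, 0, -0.06, 0],
    [0, 0, -0.06, 0],
    [0, 0, -0.06, 0],
    [0, 0, -0.06, 0],
    [0, 0, 0, 0],
    [0, 0, 0, 0],
    [0, 0, 0, 0],
    [0, 0, 0, 0],
  ],
)

```text
time: 16.68
position: [0.4466, 0.2642, 0.1622]
ee_rot: [0.075, 0.997, -0.001, -0.001]
wrist_force: [-0.0, -0.3, -0.1]
width: 0.004
finger_force: 0.0
```

```bash
python3 - <<'E'
from h import *
s=cam('side')['pixels'][:,:,::-1]
cv2.imwrite('pics/end.png',cv2.resize(s[140:290,200:400],(800,600),interpolation=2)); print(env.get_state()['wrist_force'])
E
```

```text
[1.12433781 0.30870626 0.16544285]
```

View pics/end.png

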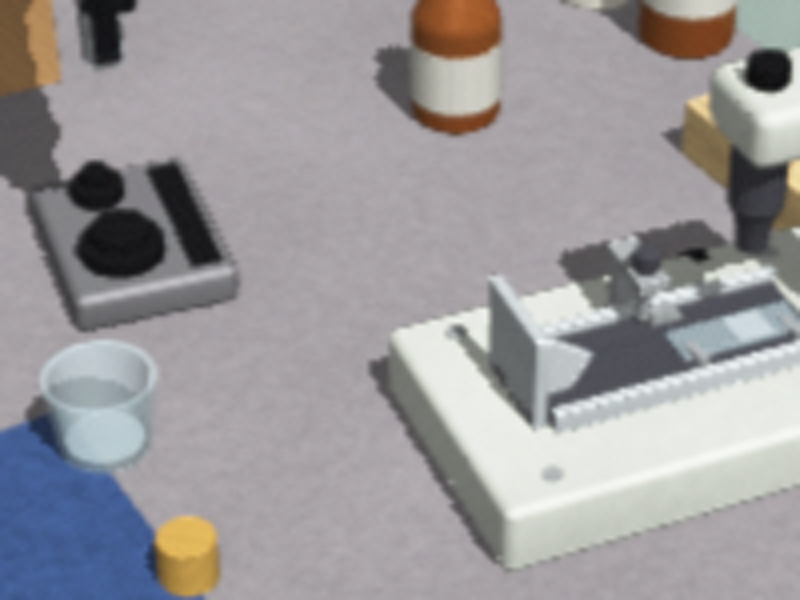

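The stage is still latched, with the plate at (520,350), the key is back up at (120,235), and the tool is clear. Handing in.

```bash
python3 -c "
from workcell import env
print(env.finish_job())"
```

```text
the job is handed in; nothing more can be done
None
```

I pushed the stage to its end stop and let it spring back onto the stop pin, then pressed the large key fully down and let it come up; the job is handed in at about 17 s of the 43 s limit, and no verdict came back.

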